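# Drive the seized footrest hinge pin out with the drift punch

### The job

Take the drift punch from the tool stand and, with its nose in the hinge of the footrest, drive the seized hinge pin straight down until it is right out of the hinge underneath. Then hang the punch back in its hole in the tool stand, upright and resting on its guard, and let go.

Things in the scene. Friction and masses are not known exactly. Their poses are not given: they have to be found in the camera images.
- punch: Drift punch, hung upright in any of the stand's 3 holes (a red T-driver and a pear-handled scraper hang in the others). Origin: centre of its nose's end, z up along it. Going up: straight round shank 10 mm thick to 65 mm; round black guard, 44 mm wide, 65-71 mm, rests on the stand; plain straight round steel handle 18 mm thick, 71-145 mm, grip at 116 mm. 0.2-0.33 kg
- stand: Plywood tool stand, fixed, 60 mm (x) by 250 mm (y), top 85 mm above the bench. Origin on the bench under its centre, z up. Three through holes, 24 mm wide, at x = 0, y = -80, 0, +80 mm. A hung punch's nose is 20 mm above the bench. Neighbour tools reach 138 mm above the bench; the T-driver's bar (90 mm) lies across the stand, along x
- hinge_bore (a point): Centre of the bore's mouth in the top face of the footrest hinge, 104 mm above the bench; z up, x towards the rubber foot peg (27 mm thick, at 80 mm height, out to x = 131 mm). Hinge: grey ears with an aluminium tongue between, fixed on a dark steel bridge. Bore upright, 20 mm wide, through all 48 mm of the hinge; 56 mm free space below
- pin (a joint): Downward travel of the seized steel hinge pin in the bore, m. Pin 18 mm thick, 46 mm long, upright; its top is 3 mm plus this travel below the bore's mouth. Starts at 0 to 0.004; slides stiffly (about 9 N) and stays where left. From 0.045 it is wholly out of the hinge; at 0.0545 it stands on the bench and stops
Not all that is in view belongs to the job. What is shaped like the punch but purple is not meant.

How it is judged (in metres and radians):
On the way, in this order (a step that is already met when the one before it is completed fails the run):
1. the punch's nose is in the mouth of the hinge bore, upright (horizontal distance between punch and hinge_bore below 0.01 m and z of punch in the frame of hinge_bore below -0.001 m and angle between punch's own z axis and vertical below 0.26 rad), for 0.05 s.
2. the pin is driven right out of the hinge (45 mm or more) with the punch in the bore behind it (value of joint pin above 0.045 m and horizontal distance between punch and hinge_bore below 0.012 m and z of punch in the frame of hinge_bore below -0.04 m), for 0.05 s.
At the end, for the whole second after the job is handed in: The pin is driven at least 45 mm down, right out of the hinge, and the punch hangs in a hole of the stand: within 15 mm of the stand's centre line, its nose 12 to 28 mm above the bench, within 10 degrees of upright, at rest and released (value of joint pin above 0.045 m and x of punch in the frame of stand between -0.015 and 0.015 m and y of punch in the frame of stand between -0.1 and 0.1 m and z of punch in the frame of stand between 0.012 and 0.028 m and angle between punch's own z axis and vertical below 0.17 rad and linear speed of punch below 0.02 m/s); the robot touches nothing.
It also fails if it takes over 54 s, if anything falls off the work surface, if the arm or the gripper's body presses on something with over 40 N, if the wrist force passes 120 N, or if a joint passes its speed limit or range.

### The arm

A 6-joint arm with a two-finger parallel gripper is mounted at the origin on the work surface. World frame = base frame: x ahead of the robot, y to its left, z up, the work surface at z = 0. Lengths are in m, angles in degrees, forces in N, time in s.
With the tool pointing down it reaches from about 0.4 to 0.825 m from the base axis. Payload 7 kg.
Tool frame: the origin (TCP) lies at the very end of the fingers, on their centre line; the grasp point (between the pads) lies behind it (r.grasp_offset is the z of the grasp point in the tool frame, in m); z points along the fingers, y is the direction in which the jaws open and shut (so a half turn about z gives the same grasp; the last joint's range is limited). The gripper opens to 88 mm and grips with 3 to 60 N. Pads are 19 mm wide; open, the fingers measure 130 mm over their backs; the gripper's body (78 mm by 193 mm) begins 47 mm behind the grasp point.
Start: joints at [88.184, 20.546, 0.682, 0, -70.136, -16.507], TCP at [0.212, 0.641, 0.227] pointing down, gripper open.
Joint ranges: [-176.03, 176.03], [-82.01, 121.73], [-58.28, 71.71], [-173.87, 95.51], [-174.79, -0.11], [-173.66, 173.66]. Speed limits (degrees/s): [136.94, 136.94, 172.46, 180, 180, 180].

### API

Orientations are given as [roll, pitch, yaw] about the fixed x, y, z axes, in that order (R = Rz(yaw) Ry(pitch) Rx(roll)).
In Python, from plant import r gives the robot as it stands. The module is installed in compiled form; this text tells all that it offers.
- The arm moves only by the tool servo_tool, never from a script. Its argument "targets" is a list of rows, each an object of numbers: "dx", "dy", "dz": the shift along the world's x, y, z in cm; "spin": the turn about the world's z in rad; "grip": the opening in per cent of the stroke, from 0 (shut) to 100 (fully open). A call has exactly 10 rows; each row is the pose to reach, as a shift and turn from the pose commanded when the call began; what a row does not reach only later rows make up. A row lasts 1/12 s, in which the tool goes at most 41.7 mm and 7.16 degrees, less where a joint would pass 70% of its speed; a pose out of reach is approached as far as the arm can. A call with a gripper value outside its range is refused whole. The fingers move at their own pace and stop on an object; "squeeze" is the grip in N (left out, the last holds). Time passes only in rows, so rows that repeat a pose let the fingers close, or fill a call up. It gives the time, the measured TCP pose, the force and the opening at its end, in the units of the state.
- r.get_state(): the state, without advancing time (a new reading comes with each control period).
- r.capture(name): name is "side" or "top" or "wrist"; returns the picture (384x512x3 uint8, blue, green, red); there is no depth.
- r.get_calibration(name): a dict with "K" (3x3 intrinsics, pixels), "extrinsics" (4x4, takes a point from camera to world coordinates). Camera axes: x right, y down, z forward; pixel columns grow to the right and rows downward; lengths in m; the calibration is good to about 2 mm. A picture is of the moment at which its call begins: read the wrist's pose just before it. get_calibration takes no time and is no camera call; for the wrist camera it gives the pose at the moment of the call.
- r.close_job(): hands the job in, once; it reports no verdict.
Trained networks look in the newest picture that a camera, given by its name, has taken for a name from the list of things; names that differ only in an ending like _2 or _b are one class to them, and where a whole thing is asked for, a point or a joint stands for the part that bears it (a point fixed in the world has none). Each returns a list of dicts, best first, with "p" (0 to 1); they miss things now and then, are a little off and sometimes report something else, mostly with a low value. They report only what shows in the picture. A call takes as long as a camera call. They do not tell look-alikes from the thing itself.
- r.cut_out(name, camera): "mask" (384x512 bool, what is visible of it) and "extent" ([left, top, right, bottom] in pixels, round what is visible of it).
The state is a dict: "time_s": time; "joints": joint angles; "qd": joint speeds; "joint_torque": joint torques, N m; "tcp_pos": TCP position; "eef_rot": TCP orientation; "contact_force": force on the tool from outside, world axes, zero at the start; "moment": the same for the moment, N m; "gripper_width": finger opening in m.
Only numpy, scipy, OpenCV 4.12 (cv2) and the standard library are available. Lean on these libraries where they do the work, as an engineer would, in place of code of your own. Each camera call takes 0.05 s, during which the arm holds its last target. There are 200 camera calls.

## Working session

There is one attempt and no reset: what is moved stays moved. The work goes in short steps, Python scripts to look and compute and a tool call to move; the robot and the scene stay as the last step left them, time stands still between calls to the robot, and variables do not carry over. Pictures are saved under pics/ and viewed, about 8 in all and at most 12, crops included, and the job is handed in when it is done.

Besides the shell and the picture viewer there is one more tool, called as name(argument=value, ...), one argument or row to a line, values as JSON. servo_tool: Moves the arm, as the interface text tells. Its arguments: {"type":"object","properties":{"targets":{"type":"array"},"squeeze":{"type":"number"}},"required":["targets"]}

```bash
mkdir -p pics
python3 - <<'E'
from plant import r
import cv2,numpy as np
s=r.get_state();print({k:np.round(v,3) for k,v in s.items()},r.grasp_offset)
ims=[]
for c in("side","top"):
    im=r.capture(c);ims.append(im);k=r.get_calibration(c);print(c,np.round(k["K"],1).tolist(),np.round(k["extrinsics"],4).tolist())
    for n in("punch","stand","hinge_bore","pin"):
        try:
            for d in r.cut_out(n,c):print(c,n,round(d["p"],2),d["extent"])
        except Exception as e:print(n,e)
    cv2.imwrite(f"pics/{c}0.png",cv2.resize(im,(800,600),interpolation=cv2.INTER_CUBIC))
E
```

```text
{'time_s': np.float64(0.0), 'joints': array([ 8.8185e+01,  2.0590e+01,  6.3400e-01, -1.9000e-02, -7.0135e+01,
       -1.6506e+01]), 'qd': array([-0.034,  0.067,  0.109, -0.065,  0.042,  0.006]), 'joint_torque': array([ 0.0000e+00, -5.8271e+01,  2.9307e+01,  6.9970e+00,  7.0000e-03,
       -0.0000e+00]), 'tcp_pos': array([0.212, 0.64 , 0.226]), 'eef_rot': array([ 1.79908e+02, -9.00000e-03, -1.83270e+01]), 'contact_force': array([ 0.231,  0.745, -1.496]), 'moment': array([-0.009,  0.009,  0.049]), 'gripper_width': np.float64(0.088)} -0.0188
side [[438.9, 0.0, 255.1], [0.0, 438.9, 196.4], [0.0, 0.0, 1.0]] [[-0.9782, -0.1396, 0.1536, 0.4097], [-0.2075, 0.6575, -0.7243, 0.6279], [0.0001, -0.7404, -0.6721, 0.6365], [0.0, 0.0, 0.0, 1.0]]
side punch 0.92 [146.5, 201.7, 175.1, 261.1]
side punch 0.9 [307.7, 279.7, 333.8, 342.6]
side punch 0.88 [233.0, 232.9, 257.6, 279.5]
side punch 0.88 [168.2, 243.5, 194.5, 308.0]
side punch 0.65 [297.9, 238.7, 323.2, 299.1]
side stand 0.81 [207.3, 214.8, 271.5, 373.9]
side hinge_bore 0.95 [221.5, 130.8, 301.3, 201.8]
top [[366.6, 0.0, 250.4], [0.0, 366.6, 186.9], [0.0, 0.0, 1.0]] [[0.022, -0.995, 0.097, 0.4593], [-0.9996, -0.0234, -0.013, 0.043], [0.0152, -0.0967, -0.9952, 0.8482], [0.0, 0.0, 0.0, 1.0]]
top punch 0.89 [142.7, 135.3, 167.6, 158.1]
top punch 0.82 [155.7, 181.8, 178.3, 203.8]
top punch 0.82 [125.9, 243.8, 152.5, 263.7]
top punch 0.73 [169.7, 234.2, 188.0, 251.1]
top punch 0.64 [183.0, 103.5, 204.4, 128.4]
top stand 0.56 [107.3, 180.4, 227.7, 208.0]
top hinge_bore 0.64 [288.0, 130.1, 354.9, 220.8]
```

View pics/side0.png

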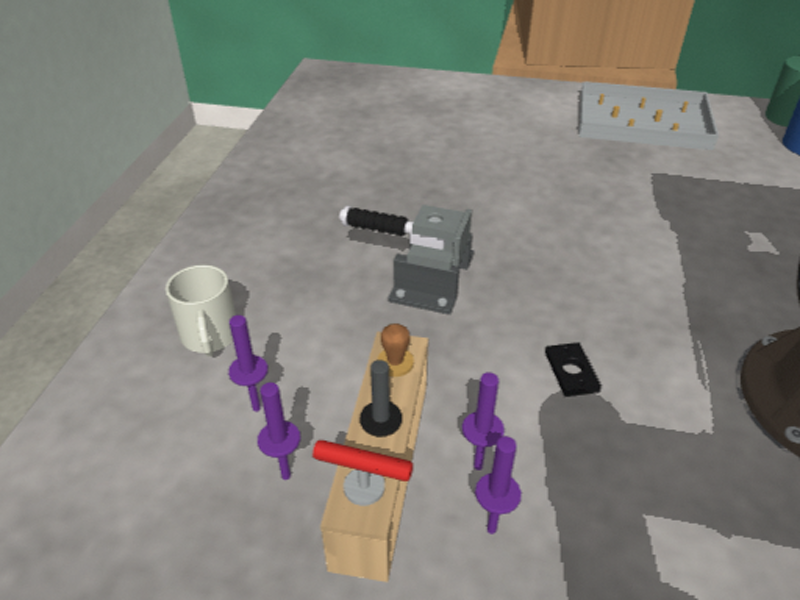

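View pics/top0.png

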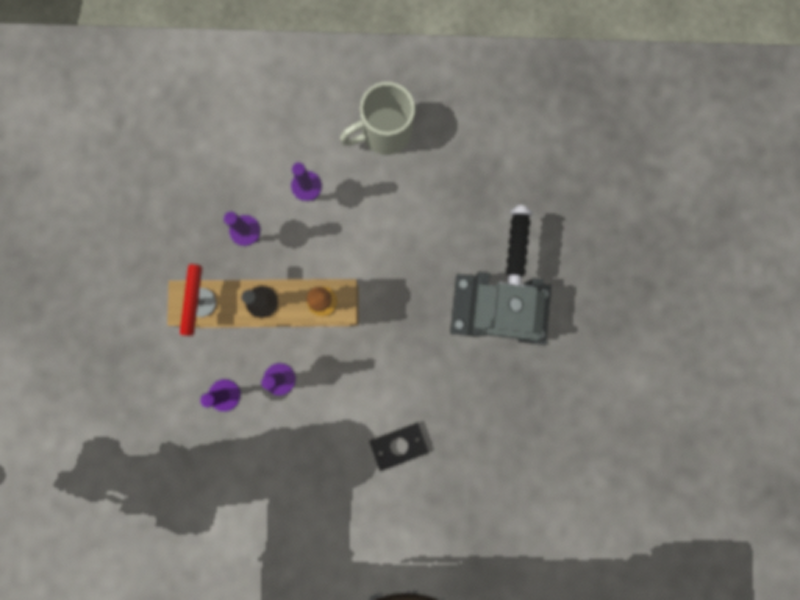

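```bash
cat > h.py <<'E'
from plant import r
import numpy as np,cv2
from scipy.optimize import least_squares
def proj(P,k):
    E=np.linalg.inv(k["extrinsics"]);q=(E[:3,:3]@np.asarray(P,float).T+E[:3,3:]).T@k["K"].T
    return q[:,:2]/q[:,2:]
def ray(uv,k,z):
    d=k["extrinsics"][:3,:3]@np.linalg.inv(k["K"])@np.array([*uv,1.]);o=k["extrinsics"][:3,3]
    return o+d*(z-o[2])/d[2]
a=np.linspace(0,2*np.pi,40)
def punch(x,y,z,lo=0):
    return np.concatenate([np.c_[x+R*np.cos(a),y+R*np.sin(a),0*a+z+h] for R,h in((.005,lo),(.005,.065),(.022,.065),(.022,.071),(.009,.071),(.009,.145)) if h>=lo])
def bb(P,k):
    p=proj(P,k);return np.r_[p.min(0),p.max(0)]
E
python3 - <<'E'
from h import *
ks,kt=r.get_calibration("side"),r.get_calibration("top")
S={c:None for c in("side","top")};D={}
for c in S:
    S[c]=r.capture(c);D[c]=r.cut_out("punch",c)
    for d in D[c]:
        hsv=cv2.cvtColor(S[c],cv2.COLOR_BGR2HSV)[d["mask"]];d["sat"]=np.median(hsv[:,1])
K={"side":ks,"top":kt}
# real one: z fixed .02, shank hidden
e={}
for c in D:
    q=min(D[c],key=lambda d:d["sat"]);e[c]=np.array(q["extent"]);print(c,q["sat"],e[c])
for cs in(("side",),("top",),("side","top")):
    f=least_squares(lambda v:np.concatenate([bb(punch(*v,.02,.065),K[c])-e[c] for c in cs]),[.45,.2]);print(cs,f.x,np.round(f.fun,1))
for i in D["side"]:
  if i["sat"]<80:continue
  for j in D["top"]:
    if j["sat"]<80:continue
    f=least_squares(lambda v:np.r_[bb(punch(*v),ks)-i["extent"],bb(punch(*v),kt)-j["extent"]],[.45,.2,.02])
    if f.cost<60:print("purple",np.round(f.x,3),round(f.cost,1))
# bore
for c in K:
    d=r.cut_out("hinge_bore",c)[0];l,t,R,b=map(int,d["extent"])
    w=np.float32(cv2.cvtColor(S[c],cv2.COLOR_BGR2GRAY))
    cv2.imwrite(f"pics/bore_{c}.png",cv2.resize(S[c][t-5:b+5,l-5:R+5],None,fx=6,fy=6,interpolation=cv2.INTER_CUBIC));print(c,l-5,t-5)
for c,uv in(("side",(436/1.5625,219/1.5625)),("top",(516/1.5625,305/1.5625))):print("bore",c,ray(uv,K[c],.104))
# stand top corners from top-view eye
for uv in((168,281),(357,280),(358,326),(168,327)):print("stand",ray(np.array(uv)/1.5625,kt,.085))
s=cv2.imread("pics/bore_side.png");t=cv2.imread("pics/bore_top.png")
H=max(s.shape[0],t.shape[0]);p=lambda m:cv2.copyMakeBorder(m,0,H-m.shape[0],0,0,0)
m=np.hstack([p(s),p(t)]);print(s.shape,t.shape,m.shape);f=min(800/m.shape[1],600/m.shape[0],1);print(f);cv2.imwrite("pics/bores.png",cv2.resize(m,None,fx=f,fy=f))
E
```

```text
side 10.0 [232.9 230.2 255.2 278.7]
top 41.0 [157.6 180.5 181.1 201.3]
('side',) [0.51763894 0.20263572] [-2.8 -1.   2.8  0.8]
('top',) [0.52115806 0.19847716] [-0.2 -0.3  0.3  0.3]
('side', 'top') [0.51908938 0.20045669] [-3.3 -2.2  2.2 -0.5 -1.4  0.7 -0.7  1.3]
purple [0.414 0.178 0.   ] 1.0
purple [0.392 0.257 0.004] 17.2
purple [ 0.396  0.194 -0.088] 59.3
purple [0.68  0.156 0.001] 8.8
purple [0.614 0.236 0.001] 22.5
side 215 129
top 281 124
bore side [ 0.51866903 -0.12856882  0.104     ]
bore top [ 0.51866205 -0.13020426  0.104     ]
stand [0.54150051 0.33088611 0.085     ]
stand [0.54883278 0.07919115 0.085     ]
stand [0.48729583 0.07615298 0.085     ]
stand [0.48030713 0.32724534 0.085     ]
(456, 546, 3) (612, 456, 3) (612, 1002, 3)
0.7984031936127745
```

View pics/bores.png

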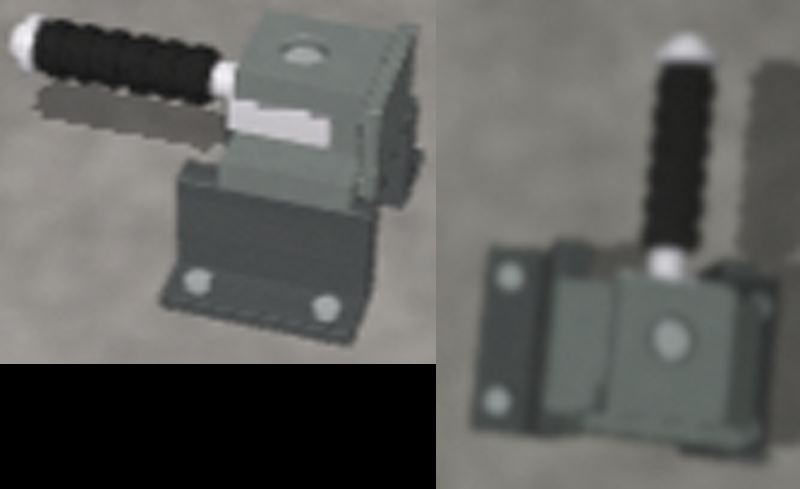

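The punch is the grey-handled tool in the middle hole (side picture, about 380,390). The bore mouth is at about (436,219) there. The two views agree within about 4 mm for the punch and 2 mm for the bore.

servo_tool(
  targets=[
    {"dx":3,"dy":-4,"dz":2.5,"spin":-0.12,"grip":100},
    {"dx":6,"dy":-8,"dz":2.5,"spin":-0.24,"grip":100},
    {"dx":9,"dy":-11.5,"dz":2.5,"spin":-0.36,"grip":100},
    {"dx":11,"dy":-14.5,"dz":2.5,"spin":-0.48,"grip":100},
    {"dx":13,"dy":-17.5,"dz":2.5,"spin":-0.6,"grip":100},
    {"dx":15,"dy":-20.5,"dz":2.5,"spin":-0.72,"grip":100},
    {"dx":17,"dy":-23.5,"dz":2.5,"spin":-0.84,"grip":100},
    {"dx":19,"dy":-26.5,"dz":2.5,"spin":-0.96,"grip":100},
    {"dx":21,"dy":-29.5,"dz":2.5,"spin":-1.08,"grip":100},
    {"dx":23,"dy":-32.5,"dz":2.5,"spin":-1.2,"grip":100},
  ],
)

```text
time_s: 1.63
tcp_pos: [0.443, 0.314, 0.252]
eef_rot: [-180.0, 0.0, -87.4]
contact_force: [0.3, -0.1, 0.6]
gripper_width: 0.0874
```

servo_tool(
  targets=[
    {"dx":2,"dy":-3,"dz":0,"grip":55},
    {"dx":4,"dy":-6,"dz":0,"grip":55},
    {"dx":6,"dy":-9,"dz":0,"grip":55},
    {"dx":7.6,"dy":-11.3,"dz":0,"grip":55},
    {"dx":7.6,"dy":-11.3,"dz":0,"grip":55},
    {"dx":7.6,"dy":-11.3,"dz":0,"grip":55},
    {"dx":7.6,"dy":-11.3,"dz":0,"grip":55},
    {"dx":7.6,"dy":-11.3,"dz":0,"grip":55},
    {"dx":7.6,"dy":-11.3,"dz":0,"grip":55},
    {"dx":7.6,"dy":-11.3,"dz":0,"grip":55},
  ],
)

```text
validation failed for argument at $.ta...
```

Run:
```python
from h import *
s=r.get_state();print(s["tcp_pos"],s["eef_rot"],s["gripper_width"])
k=r.get_calibration("wrist");im=r.capture("wrist");print(np.round(k["extrinsics"],3).tolist())
for d in r.cut_out("punch","wrist"):
    e=np.array(d["extent"]);sat=np.median(cv2.cvtColor(im,cv2.COLOR_BGR2HSV)[d["mask"]][:,1]);print(round(d["p"],2),e,sat)
    if sat<80:
        f=least_squares(lambda v:bb(punch(*v,.02,.065),k)-e,[.519,.2]);print(f.x,f.fun)
for v in((.519,.2005),(.521,.1985)):
    for p in proj(punch(*v,.02,.065),k):cv2.circle(im,tuple(int(q) for q in p),0,(0,255,0) if v[0]<.52 else (0,0,255),-1)
cv2.imwrite("pics/w1.png",im)
```

```text
[0.44295829 0.31397138 0.25202335] [-1.79966212e+02  3.70022584e-02 -8.74175051e+01] 0.08743583923643791
[[-0.999, -0.043, -0.012, 0.447], [-0.044, 0.966, 0.254, 0.246], [0.001, 0.254, -0.967, 0.41], [0.0, 0.0, 0.0, 1.0]]
0.9 [ 2.5  3.6 72.4 28. ] 88.5
0.86 [ 38.8  71.7 128.7 115.8] 134.0
0.86 [266.9  15.7 310.5  67.8] 136.0
0.83 [283.   97.4 330.5 140. ] 138.0
```

View pics/w1.png

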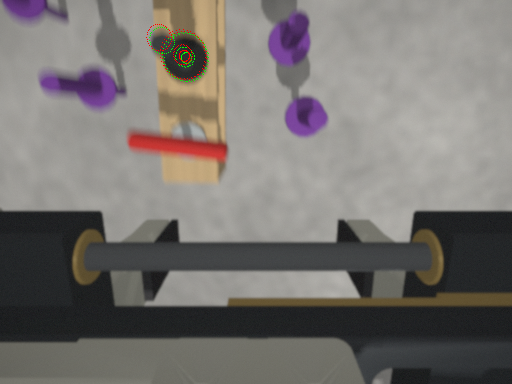

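The wrist picture shows the punch, with its guard at (185,57) and handle top at about (160,40). Both projected estimates land on it. The move was refused, probably because "spin" was missing.

servo_tool(
  targets=[
    {"dx":2,"dy":-2,"dz":0,"spin":0,"grip":55},
    {"dx":4,"dy":-4,"dz":0,"spin":0,"grip":55},
    {"dx":6,"dy":-5,"dz":0,"spin":0,"grip":55},
    {"dx":7.6,"dy":-6,"dz":0,"spin":0,"grip":55},
    {"dx":7.6,"dy":-6,"dz":0,"spin":0,"grip":55},
    {"dx":7.6,"dy":-6,"dz":0,"spin":0,"grip":55},
    {"dx":7.6,"dy":-6,"dz":0,"spin":0,"grip":55},
    {"dx":7.6,"dy":-6,"dz":0,"spin":0,"grip":55},
    {"dx":7.6,"dy":-6,"dz":0,"spin":0,"grip":55},
    {"dx":7.6,"dy":-6,"dz":0,"spin":0,"grip":55},
  ],
)

```text
time_s: 2.57
tcp_pos: [0.5177, 0.2563, 0.2518]
eef_rot: [-180.0, 0.0, -87.0]
contact_force: [-0.1, -0.1, 0.6]
gripper_width: 0.048
```

Run:
```python
from h import *
s=r.get_state();print(s["tcp_pos"],s["eef_rot"],s["gripper_width"])
k=r.get_calibration("wrist");im=r.capture("wrist")
for d in r.cut_out("punch","wrist"):
    e=np.array(d["extent"]);sat=np.median(cv2.cvtColor(im,cv2.COLOR_BGR2HSV)[d["mask"]][:,1]);print(round(d["p"],2),e,sat)
    if sat<80:
        f=least_squares(lambda v:bb(punch(*v,.02,.065),k)-e,[.519,.2]);print(f.x,f.fun)
for d in r.cut_out("stand","wrist"):print("stand",d["p"],d["extent"])
v=(.52,.199)
for p in proj(punch(*v,.02,.065),k):cv2.circle(im,tuple(int(q) for q in p),0,(0,255,0),-1)
cv2.imwrite("pics/w2.png",im)
```

```text
[0.51771458 0.25631609 0.2517658 ] [-1.79987130e+02  1.57368974e-02 -8.70107945e+01] 0.048005206406038385
0.97 [335.1  87.9 392.3 130.5] 138.0
0.76 [237.7 103.9 281.1 150.4] 10.0
[0.51882115 0.20654143] [ 0.28322967  1.39690563 -0.28360301 -1.51020875]
0.66 [ 48.5  46.  136.8  91.7] 139.0
0.61 [132.2 129.6 188.6 171.9] 139.0
0.58 [340.9 155.3 405.1 200.7] 137.0
```

View pics/w2.png

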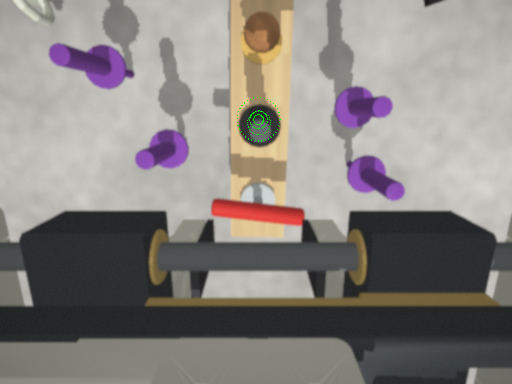

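The guard is at about (259,125), 5 px below the overlay, so y is slightly larger than assumed, about 0.2035. Next I go above the punch and down.

servo_tool(
  targets=[
    {"dx":0.1,"dy":-2.5,"dz":0,"spin":-0.02,"grip":55},
    {"dx":0.1,"dy":-5.3,"dz":0,"spin":-0.02,"grip":55},
    {"dx":0.1,"dy":-5.3,"dz":0,"spin":-0.02,"grip":55},
    {"dx":0.1,"dy":-5.3,"dz":-3,"spin":-0.02,"grip":55},
    {"dx":0.1,"dy":-5.3,"dz":-6,"spin":-0.02,"grip":55},
    {"dx":0.1,"dy":-5.3,"dz":-9,"spin":-0.02,"grip":55},
    {"dx":0.1,"dy":-5.3,"dz":-11.5,"spin":-0.02,"grip":55},
    {"dx":0.1,"dy":-5.3,"dz":-13.5,"spin":-0.02,"grip":55},
    {"dx":0.1,"dy":-5.3,"dz":-13.5,"spin":-0.02,"grip":55},
    {"dx":0.1,"dy":-5.3,"dz":-13.5,"spin":-0.02,"grip":55},
  ],
)

```text
time_s: 3.55
tcp_pos: [0.5189, 0.2025, 0.1162]
eef_rot: [179.9, -0.1, -88.2]
contact_force: [0.7, 0.3, 0.4]
gripper_width: 0.0483
```

Run:
```python
from h import *
s=r.get_state();print(s["tcp_pos"],s["eef_rot"],s["contact_force"])
im=r.capture("side");cv2.imwrite("pics/s2.png",cv2.resize(im[170:330,160:360],(800,640))[:600])
```

```text
[0.51891947 0.20254012 0.11617508] [ 1.79914649e+02 -9.00461653e-02 -8.82033541e+01] [0.6739755  0.26324063 0.40499904]
```

View pics/s2.png

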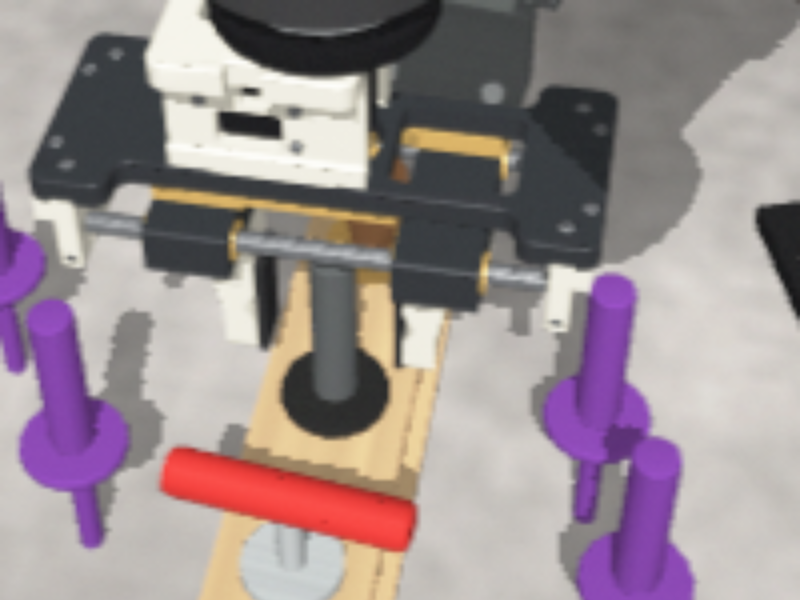

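The handle (335,330) is centred between the fingers (about 265 and 400), with nothing else touched. I close now.

servo_tool(
  squeeze=50,
  targets=[
    {"dx":0,"dy":0,"dz":0,"spin":0,"grip":0},
    {"dx":0,"dy":0,"dz":0,"spin":0,"grip":0},
    {"dx":0,"dy":0,"dz":0,"spin":0,"grip":0},
    {"dx":0,"dy":0,"dz":0,"spin":0,"grip":0},
    {"dx":0,"dy":0,"dz":0,"spin":0,"grip":0},
    {"dx":0,"dy":0,"dz":0,"spin":0,"grip":0},
    {"dx":0,"dy":0,"dz":0,"spin":0,"grip":0},
    {"dx":0,"dy":0,"dz":0.5,"spin":0,"grip":0},
    {"dx":0,"dy":0,"dz":1,"spin":0,"grip":0},
    {"dx":0,"dy":0,"dz":1.5,"spin":0,"grip":0},
  ],
)

```text
time_s: 4.43
tcp_pos: [0.519, 0.2026, 0.1317]
eef_rot: [180.0, -0.0, -88.2]
contact_force: [0.5, 0.4, -3.2]
gripper_width: 0.0172
```

servo_tool(
  targets=[
    {"dx":0,"dy":0,"dz":3,"spin":0,"grip":0},
    {"dx":0,"dy":0,"dz":6,"spin":0,"grip":0},
    {"dx":0,"dy":0,"dz":9,"spin":0,"grip":0},
    {"dx":0,"dy":0,"dz":12,"spin":0,"grip":0},
    {"dx":0,"dy":-3,"dz":13,"spin":0,"grip":0},
    {"dx":0,"dy":-6,"dz":13,"spin":0,"grip":0},
    {"dx":0,"dy":-9,"dz":13,"spin":0,"grip":0},
    {"dx":0,"dy":-12,"dz":13,"spin":0,"grip":0},
    {"dx":0,"dy":-15,"dz":13,"spin":0,"grip":0},
    {"dx":0,"dy":-18,"dz":13,"spin":0,"grip":0},
  ],
)

```text
time_s: 5.27
tcp_pos: [0.5187, 0.0214, 0.262]
eef_rot: [-180.0, 0.0, -88.2]
contact_force: [0.6, 0.6, -2.4]
gripper_width: 0.0174
```

servo_tool(
  targets=[
    {"dx":0,"dy":-3,"dz":0,"spin":0,"grip":0},
    {"dx":0,"dy":-6,"dz":0,"spin":0,"grip":0},
    {"dx":0,"dy":-9,"dz":0,"spin":0,"grip":0},
    {"dx":0,"dy":-12,"dz":0,"spin":0,"grip":0},
    {"dx":0,"dy":-14,"dz":0,"spin":0,"grip":0},
    {"dx":0,"dy":-15.1,"dz":0,"spin":0,"grip":0},
    {"dx":0,"dy":-15.1,"dz":-2,"spin":0,"grip":0},
    {"dx":0,"dy":-15.1,"dz":-4,"spin":0,"grip":0},
    {"dx":0,"dy":-15.1,"dz":-4,"spin":0,"grip":0},
    {"dx":0,"dy":-15.1,"dz":-4,"spin":0,"grip":0},
  ],
)

```text
time_s: 6.1
tcp_pos: [0.5186, -0.1281, 0.2212]
eef_rot: [179.9, -0.0, -88.2]
contact_force: [-0.0, -0.4, -1.3]
gripper_width: 0.0171
```

Run:
```python
from h import *
s=r.get_state();t=s["tcp_pos"];print(t,s["eef_rot"],s["contact_force"])
k=r.get_calibration("side");im=r.capture("side")
l,tp,f=200,70,6
p=(proj(np.array([[.5187,-.1295,.104],[t[0],t[1],t[2]-.0965]]),k)-[l,tp])*f;print(p)
c=cv2.resize(im[tp:tp+95,l:l+125],None,fx=f,fy=f,interpolation=cv2.INTER_CUBIC)
o=c.copy()
cv2.circle(o,tuple(int(v) for v in p[0]),3,(0,0,255),-1);cv2.circle(o,tuple(int(v) for v in p[1]),3,(0,255,0),-1)
cv2.imwrite("pics/s3.png",o)
for e in r.cut_out("punch","side"):print(e["p"],e["extent"])
```

```text
[ 0.51855712 -0.12814997  0.22117391] [ 1.79864016e+02 -1.32062152e-02 -8.82143189e+01] [-0.01836257 -0.38053432 -1.30830926]
[[474.5991265  419.44988525]
 [476.55961616 372.14660336]]
0.98 [295.8, 238.5, 321.0, 302.1]
0.9 [272.9, 63.6, 291.9, 132.4]
0.79 [146.8, 202.9, 175.7, 261.2]
0.71 [166.7, 245.6, 190.8, 305.8]
0.61 [305.4, 280.3, 332.6, 342.7]
```

View pics/s3.png

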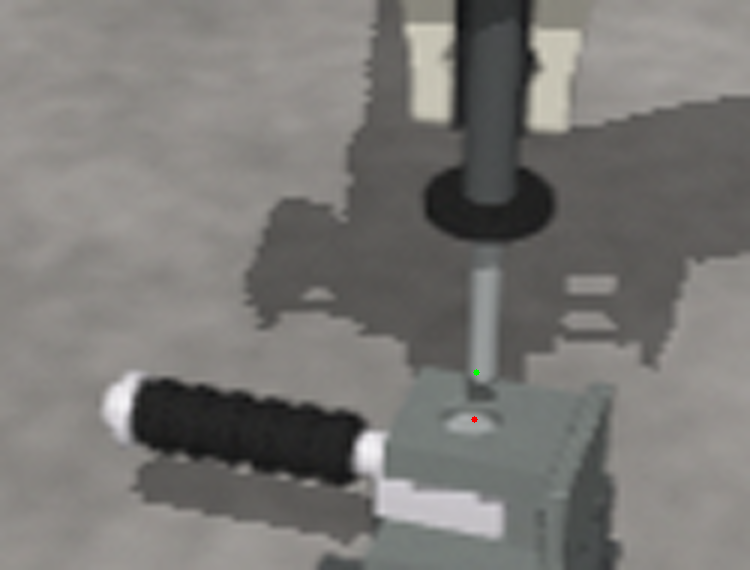

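Run:
```python
from h import *
k=r.get_calibration("side");z=.2212-.0965
g=lambda u,v,z:print(np.round(ray((u/6+200,v/6+70),k,z),4))
g(482,379,z)          # nose
g(489,203,z+.069)     # guard centre
g(471,421,.104)       # bore
```

```text
[ 0.516  -0.1244  0.1247]
[ 0.5163 -0.1236  0.1937]
[ 0.5198 -0.1283  0.104 ]
```

The picture shows the nose at (482,379), the guard at (489,203) and the bore mouth at about (471,421). The punch is upright but off by about +3.5 mm in x and -4.2 mm in y. I correct that and come nearer.

servo_tool(
  targets=[
    {"dx":0.35,"dy":-0.42,"dz":0,"spin":0,"grip":0},
    {"dx":0.35,"dy":-0.42,"dz":0,"spin":0,"grip":0},
    {"dx":0.35,"dy":-0.42,"dz":-0.4,"spin":0,"grip":0},
    {"dx":0.35,"dy":-0.42,"dz":-0.8,"spin":0,"grip":0},
    {"dx":0.35,"dy":-0.42,"dz":-1.2,"spin":0,"grip":0},
    {"dx":0.35,"dy":-0.42,"dz":-1.5,"spin":0,"grip":0},
    {"dx":0.35,"dy":-0.42,"dz":-1.5,"spin":0,"grip":0},
    {"dx":0.35,"dy":-0.42,"dz":-1.5,"spin":0,"grip":0},
    {"dx":0.35,"dy":-0.42,"dz":-1.5,"spin":0,"grip":0},
    {"dx":0.35,"dy":-0.42,"dz":-1.5,"spin":0,"grip":0},
  ],
)

```text
time_s: 7.03
tcp_pos: [0.5229, -0.1325, 0.2067]
eef_rot: [-180.0, -0.0, -88.2]
contact_force: [-0.2, 1.5, -2.5]
gripper_width: 0.0173
```

Run:
```python
from h import *
s=r.get_state();print(s["tcp_pos"],s["contact_force"])
im=r.capture("side");l,tp,f=240,95,12
cv2.imwrite("pics/s4.png",cv2.resize(im[tp:tp+50,l:l+65],None,fx=f,fy=f,interpolation=cv2.INTER_CUBIC))
```

```text
[ 0.52285298 -0.13245711  0.20674001] [-0.17039701  1.46354541 -2.45952454]
```

View pics/s4.png

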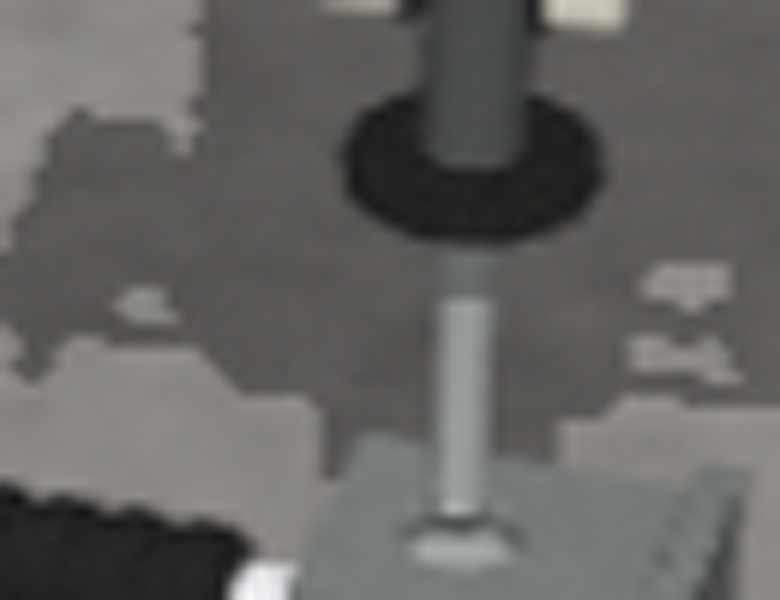

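The nose is at about (463,501) and the bore mouth at about (462,535). Sideways it fits; allowing for the view angle, the nose is 1.5–2 mm too far in -y. I correct this and enter gently.

servo_tool(
  targets=[
    {"dx":0,"dy":0.15,"dz":0,"spin":0,"grip":0},
    {"dx":0,"dy":0.15,"dz":0,"spin":0,"grip":0},
    {"dx":0,"dy":0.15,"dz":-0.2,"spin":0,"grip":0},
    {"dx":0,"dy":0.15,"dz":-0.4,"spin":0,"grip":0},
    {"dx":0,"dy":0.15,"dz":-0.6,"spin":0,"grip":0},
    {"dx":0,"dy":0.15,"dz":-0.8,"spin":0,"grip":0},
    {"dx":0,"dy":0.15,"dz":-0.9,"spin":0,"grip":0},
    {"dx":0,"dy":0.15,"dz":-0.9,"spin":0,"grip":0},
    {"dx":0,"dy":0.15,"dz":-0.9,"spin":0,"grip":0},
    {"dx":0,"dy":0.15,"dz":-0.9,"spin":0,"grip":0},
  ],
)

```text
time_s: 7.92
tcp_pos: [0.5228, -0.131, 0.1976]
eef_rot: [-180.0, -0.0, -88.2]
contact_force: [-0.8, -0.1, -2.9]
gripper_width: 0.0171
```

servo_tool(
  targets=[
    {"dx":0,"dy":0,"dz":-0.1,"spin":0,"grip":0},
    {"dx":0,"dy":0,"dz":-0.2,"spin":0,"grip":0},
    {"dx":0,"dy":0,"dz":-0.3,"spin":0,"grip":0},
    {"dx":0,"dy":0,"dz":-0.4,"spin":0,"grip":0},
    {"dx":0,"dy":0,"dz":-0.5,"spin":0,"grip":0},
    {"dx":0,"dy":0,"dz":-0.6,"spin":0,"grip":0},
    {"dx":0,"dy":0,"dz":-0.7,"spin":0,"grip":0},
    {"dx":0,"dy":0,"dz":-0.8,"spin":0,"grip":0},
    {"dx":0,"dy":0,"dz":-0.9,"spin":0,"grip":0},
    {"dx":0,"dy":0,"dz":-1.0,"spin":0,"grip":0},
  ],
)

```text
time_s: 8.75
tcp_pos: [0.5231, -0.1311, 0.1886]
eef_rot: [-179.9, -0.0, -88.2]
contact_force: [-1.9, 0.6, 5.3]
gripper_width: 0.017
```

Run:
```python
from h import *
s=r.get_state();print(s["tcp_pos"],s["contact_force"])
im=r.capture("side");l,tp,f=240,95,12
cv2.imwrite("pics/s5.png",cv2.resize(im[tp:tp+50,l:l+65],None,fx=f,fy=f,interpolation=cv2.INTER_CUBIC))
```

```text
[ 0.52312239 -0.13109804  0.1885736 ] [-1.86605123  0.57093345  5.30055021]
```

View pics/s5.png

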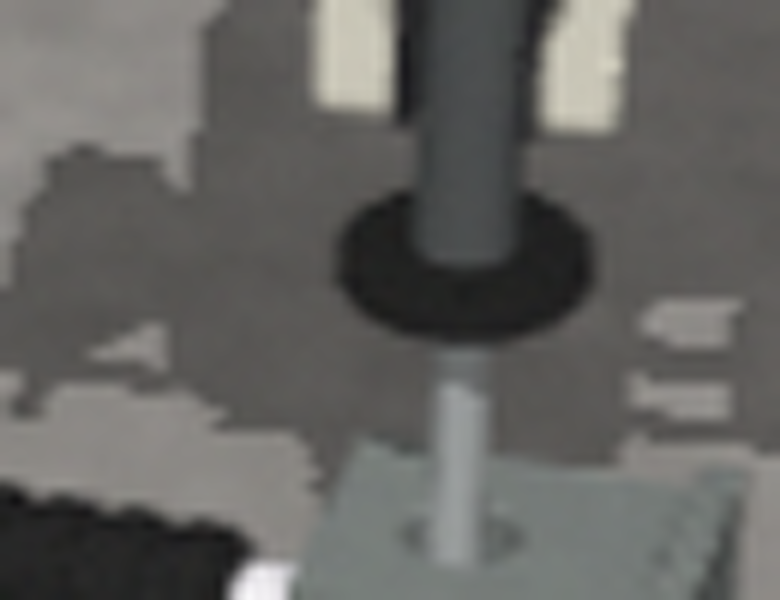

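The nose is in the bore (shank enters at about (460,540)), and the force is about 8 N up with little sideways, so it is pushing the pin. I drive on.

servo_tool(
  targets=[
    {"dx":0,"dy":0,"dz":-0.2,"spin":0,"grip":0},
    {"dx":0,"dy":0,"dz":-0.4,"spin":0,"grip":0},
    {"dx":0,"dy":0,"dz":-0.6,"spin":0,"grip":0},
    {"dx":0,"dy":0,"dz":-0.8,"spin":0,"grip":0},
    {"dx":0,"dy":0,"dz":-1.0,"spin":0,"grip":0},
    {"dx":0,"dy":0,"dz":-1.2,"spin":0,"grip":0},
    {"dx":0,"dy":0,"dz":-1.4,"spin":0,"grip":0},
    {"dx":0,"dy":0,"dz":-1.6,"spin":0,"grip":0},
    {"dx":0,"dy":0,"dz":-1.8,"spin":0,"grip":0},
    {"dx":0,"dy":0,"dz":-2.0,"spin":0,"grip":0},
  ],
)

```text
time_s: 9.63
tcp_pos: [0.5232, -0.1311, 0.1684]
eef_rot: [-179.9, -0.0, -88.2]
contact_force: [-2.3, 1.5, 6.9]
gripper_width: 0.0174
```

servo_tool(
  targets=[
    {"dx":0,"dy":0,"dz":-0.2,"spin":0,"grip":0},
    {"dx":0,"dy":0,"dz":-0.4,"spin":0,"grip":0},
    {"dx":0,"dy":0,"dz":-0.6,"spin":0,"grip":0},
    {"dx":0,"dy":0,"dz":-0.8,"spin":0,"grip":0},
    {"dx":0,"dy":0,"dz":-1.0,"spin":0,"grip":0},
    {"dx":0,"dy":0,"dz":-1.2,"spin":0,"grip":0},
    {"dx":0,"dy":0,"dz":-1.4,"spin":0,"grip":0},
    {"dx":0,"dy":0,"dz":-1.6,"spin":0,"grip":0},
    {"dx":0,"dy":0,"dz":-1.8,"spin":0,"grip":0},
    {"dx":0,"dy":0,"dz":-2.0,"spin":0,"grip":0},
  ],
)

```text
time_s: 10.47
tcp_pos: [0.5232, -0.1311, 0.1484]
eef_rot: [-179.9, -0.0, -88.2]
contact_force: [-1.6, 0.5, 6.0]
gripper_width: 0.0174
```

servo_tool(
  targets=[
    {"dx":0,"dy":0,"dz":-0.1,"spin":0,"grip":0},
    {"dx":0,"dy":0,"dz":-0.2,"spin":0,"grip":0},
    {"dx":0,"dy":0,"dz":-0.3,"spin":0,"grip":0},
    {"dx":0,"dy":0,"dz":-0.3,"spin":0,"grip":0},
    {"dx":0,"dy":0,"dz":-0.3,"spin":0,"grip":0},
    {"dx":0,"dy":0,"dz":-0.3,"spin":0,"grip":0},
    {"dx":0,"dy":0,"dz":-0.3,"spin":0,"grip":0},
    {"dx":0,"dy":0,"dz":-0.3,"spin":0,"grip":0},
    {"dx":0,"dy":0,"dz":-0.3,"spin":0,"grip":0},
    {"dx":0,"dy":0,"dz":-0.3,"spin":0,"grip":0},
  ],
)

```text
time_s: 11.3
tcp_pos: [0.5231, -0.131, 0.1451]
eef_rot: [-180.0, -0.0, -88.2]
contact_force: [-2.1, 0.2, 5.2]
gripper_width: 0.0173
```

Run:
```python
from h import *
s=r.get_state();t=s["tcp_pos"];print(t,s["contact_force"])
k=r.get_calibration("side");im=r.capture("side");l,tp,f=210,85,6
o=cv2.resize(im[tp:tp+130,l:l+130],None,fx=f,fy=f,interpolation=cv2.INTER_CUBIC)[:600]
# expected guard (side-camera frame offset from the earlier fits: nose = tcp + (-.0026,.003))
q=punch(t[0]-.0026,t[1]+.003,t[2]-.0965)[120:160]
for p in (proj(q,k)-[l,tp])*f:cv2.circle(o,tuple(int(v) for v in p),1,(0,255,0),-1)
cv2.imwrite("pics/s6.png",o)
```

```text
[ 0.52308209 -0.13103978  0.14505938] [-2.11647199  0.18262604  5.1869177 ]
```

View pics/s6.png

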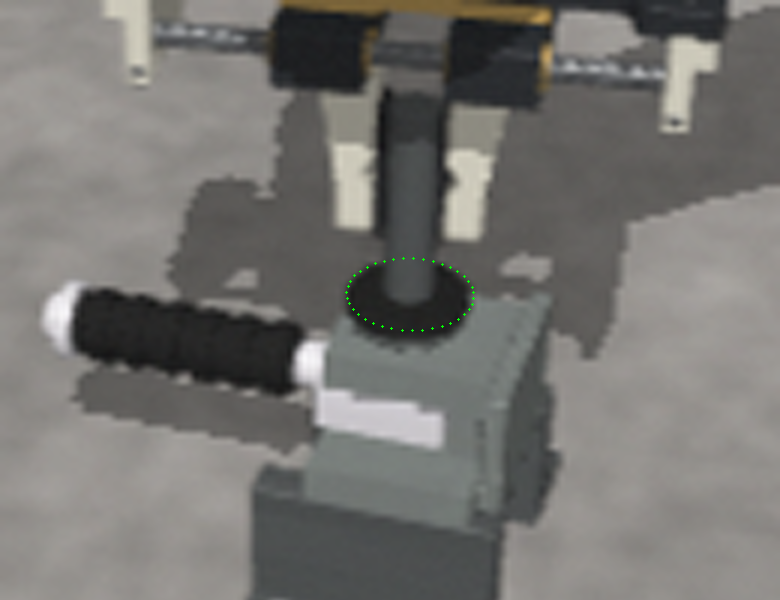

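The guard's rim (410,295) is just where the grasp predicts, so nothing slipped. The nose is about 55 mm below the mouth, which puts the pin at about 52 mm. I retract and carry the punch back.

servo_tool(
  targets=[
    {"dx":0,"dy":0,"dz":1,"spin":0,"grip":0},
    {"dx":0,"dy":0,"dz":2.5,"spin":0,"grip":0},
    {"dx":0,"dy":0,"dz":4.5,"spin":0,"grip":0},
    {"dx":0,"dy":0,"dz":7,"spin":0,"grip":0},
    {"dx":0,"dy":0,"dz":10,"spin":0,"grip":0},
    {"dx":0,"dy":0,"dz":12,"spin":0,"grip":0},
    {"dx":0,"dy":2,"dz":12,"spin":0,"grip":0},
    {"dx":0,"dy":5,"dz":12,"spin":0,"grip":0},
    {"dx":0,"dy":8,"dz":12,"spin":0,"grip":0},
    {"dx":0,"dy":11,"dz":12,"spin":0,"grip":0},
  ],
)

```text
time_s: 12.18
tcp_pos: [0.5221, -0.0199, 0.2646]
eef_rot: [180.0, 0.0, -88.3]
contact_force: [0.4, 0.3, -3.3]
gripper_width: 0.0175
```

servo_tool(
  targets=[
    {"dx":-0.4,"dy":3,"dz":0,"spin":0,"grip":0},
    {"dx":-0.4,"dy":6,"dz":0,"spin":0,"grip":0},
    {"dx":-0.4,"dy":9,"dz":0,"spin":0,"grip":0},
    {"dx":-0.4,"dy":12,"dz":0,"spin":0,"grip":0},
    {"dx":-0.4,"dy":15,"dz":0,"spin":0,"grip":0},
    {"dx":-0.4,"dy":18,"dz":0,"spin":0,"grip":0},
    {"dx":-0.4,"dy":20.5,"dz":0,"spin":0,"grip":0},
    {"dx":-0.4,"dy":22.4,"dz":0,"spin":0,"grip":0},
    {"dx":-0.4,"dy":22.4,"dz":0,"spin":0,"grip":0},
    {"dx":-0.4,"dy":22.4,"dz":0,"spin":0,"grip":0},
  ],
)

```text
time_s: 13.02
tcp_pos: [0.5182, 0.2039, 0.2641]
eef_rot: [179.9, -0.0, -88.1]
contact_force: [-0.3, -1.0, -2.5]
gripper_width: 0.0175
```

servo_tool(
  targets=[
    {"dx":0,"dy":-0.1,"dz":-2,"spin":0,"grip":0},
    {"dx":0,"dy":-0.1,"dz":-4,"spin":0,"grip":0},
    {"dx":0,"dy":-0.1,"dz":-6,"spin":0,"grip":0},
    {"dx":0,"dy":-0.1,"dz":-7,"spin":0,"grip":0},
    {"dx":0,"dy":-0.1,"dz":-7.5,"spin":0,"grip":0},
    {"dx":0,"dy":-0.1,"dz":-8,"spin":0,"grip":0},
    {"dx":0,"dy":-0.1,"dz":-8.5,"spin":0,"grip":0},
    {"dx":0,"dy":-0.1,"dz":-9,"spin":0,"grip":0},
    {"dx":0,"dy":-0.1,"dz":-9.3,"spin":0,"grip":0},
    {"dx":0,"dy":-0.1,"dz":-9.3,"spin":0,"grip":0},
  ],
)

```text
time_s: 13.85
tcp_pos: [0.5185, 0.202, 0.1712]
eef_rot: [180.0, -0.0, -88.2]
contact_force: [0.0, 0.1, -3.0]
gripper_width: 0.017
```

No contact, with the nose 10 mm inside the hole. I go on down.

servo_tool(
  targets=[
    {"dx":0,"dy":0,"dz":-1,"spin":0,"grip":0},
    {"dx":0,"dy":0,"dz":-2,"spin":0,"grip":0},
    {"dx":0,"dy":0,"dz":-3,"spin":0,"grip":0},
    {"dx":0,"dy":0,"dz":-4,"spin":0,"grip":0},
    {"dx":0,"dy":0,"dz":-4.8,"spin":0,"grip":0},
    {"dx":0,"dy":0,"dz":-5.2,"spin":0,"grip":0},
    {"dx":0,"dy":0,"dz":-5.4,"spin":0,"grip":0},
    {"dx":0,"dy":0,"dz":-5.4,"spin":0,"grip":0},
    {"dx":0,"dy":0,"dz":-5.4,"spin":0,"grip":0},
    {"dx":0,"dy":0,"dz":-5.4,"spin":0,"grip":0},
  ],
)

```text
time_s: 14.68
tcp_pos: [0.519, 0.2023, 0.1178]
eef_rot: [-180.0, 0.0, -88.2]
contact_force: [0.5, 0.8, -3.4]
gripper_width: 0.0169
```

Now down the last millimetre or so, open to 55 %, and rise.

servo_tool(
  targets=[
    {"dx":0,"dy":0,"dz":-0.1,"spin":0,"grip":0},
    {"dx":0,"dy":0,"dz":-0.1,"spin":0,"grip":0},
    {"dx":0,"dy":0,"dz":-0.1,"spin":0,"grip":55},
    {"dx":0,"dy":0,"dz":-0.1,"spin":0,"grip":55},
    {"dx":0,"dy":0,"dz":-0.1,"spin":0,"grip":55},
    {"dx":0,"dy":0,"dz":-0.1,"spin":0,"grip":55},
    {"dx":0,"dy":0,"dz":-0.1,"spin":0,"grip":55},
    {"dx":0,"dy":0,"dz":-0.1,"spin":0,"grip":55},
    {"dx":0,"dy":0,"dz":-0.1,"spin":0,"grip":55},
    {"dx":0,"dy":0,"dz":-0.1,"spin":0,"grip":55},
  ],
)

```text
time_s: 15.52
tcp_pos: [0.5187, 0.2021, 0.1166]
eef_rot: [-180.0, 0.0, -88.2]
contact_force: [-0.5, 0.2, -0.5]
gripper_width: 0.0478
```

servo_tool(
  targets=[
    {"dx":0,"dy":0,"dz":2,"spin":0,"grip":55},
    {"dx":0,"dy":0,"dz":4,"spin":0,"grip":55},
    {"dx":0,"dy":0,"dz":7,"spin":0,"grip":55},
    {"dx":0,"dy":0,"dz":10,"spin":0,"grip":55},
    {"dx":0,"dy":0,"dz":13,"spin":0,"grip":55},
    {"dx":0,"dy":3,"dz":15,"spin":0,"grip":55},
    {"dx":-2,"dy":6,"dz":15,"spin":0,"grip":55},
    {"dx":-4,"dy":9,"dz":15,"spin":0,"grip":55},
    {"dx":-6,"dy":12,"dz":15,"spin":0,"grip":55},
    {"dx":-7,"dy":14,"dz":15,"spin":0,"grip":55},
  ],
)

```text
time_s: 16.35
tcp_pos: [0.4469, 0.344, 0.2668]
eef_rot: [-180.0, 0.1, -88.2]
contact_force: [0.7, 0.7, -0.3]
gripper_width: 0.0477
```

Run:
```python
from h import *
print(r.get_state()["tcp_pos"],r.get_state()["contact_force"])
im=r.capture("side");cv2.imwrite("pics/s7.png",cv2.resize(im[110:380,130:490],(800,600),interpolation=cv2.INTER_CUBIC))
```

```text
[0.44694436 0.34397395 0.26683343] [ 0.74853056  0.70997899 -0.26556271]
```

View pics/s7.png

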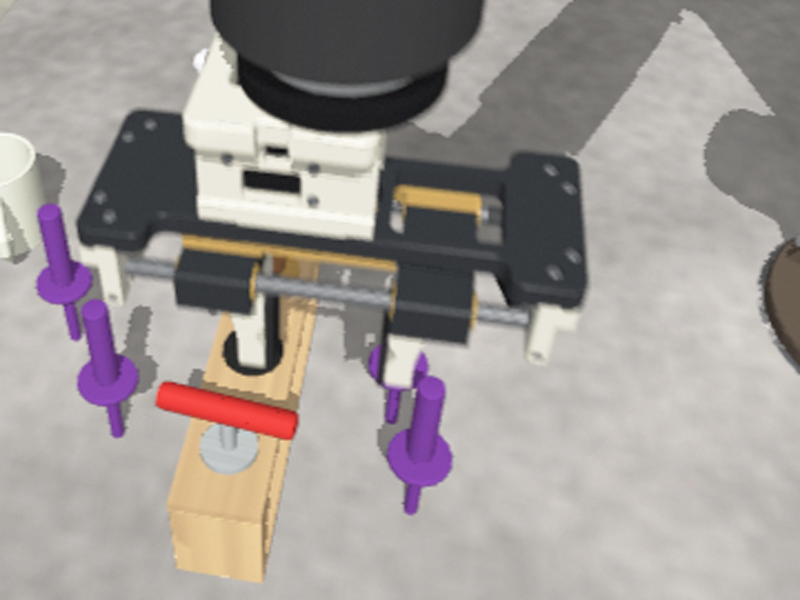

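The guard sits on the stand at (252,352), but the gripper covers the rest. I move clear for a last look.

servo_tool(
  targets=[
    {"dx":-2,"dy":3,"dz":0,"spin":0,"grip":55},
    {"dx":-4,"dy":6,"dz":0,"spin":0,"grip":55},
    {"dx":-6,"dy":9,"dz":0,"spin":0,"grip":55},
    {"dx":-8,"dy":12,"dz":0,"spin":0,"grip":55},
    {"dx":-10,"dy":15,"dz":0,"spin":0,"grip":55},
    {"dx":-12,"dy":18,"dz":0,"spin":0,"grip":55},
    {"dx":-14,"dy":21,"dz":0,"spin":0,"grip":55},
    {"dx":-17,"dy":23,"dz":0,"spin":0,"grip":55},
    {"dx":-20,"dy":25,"dz":0,"spin":0,"grip":55},
    {"dx":-23,"dy":27,"dz":0,"spin":0,"grip":55},
  ],
)

```text
time_s: 17.23
tcp_pos: [0.2173, 0.6129, 0.2662]
eef_rot: [180.0, -0.0, -88.2]
contact_force: [0.5, 0.6, 0.7]
gripper_width: 0.0483
```

Run:
```python
from h import *
im=r.capture("side");k=r.get_calibration("side")
for d in r.cut_out("punch","side"):
    e=np.array(d["extent"]);sat=np.median(cv2.cvtColor(im,cv2.COLOR_BGR2HSV)[d["mask"]][:,1])
    if sat<80:print("side",e,least_squares(lambda v:bb(punch(*v,.065),k)-e,[.519,.2,.02]).x if 0 else least_squares(lambda v:bb(punch(*v,.02,.065),k)-e,[.519,.2]).x)
cv2.imwrite("pics/s8.png",cv2.resize(im[120:360,150:400],(625,600),interpolation=cv2.INTER_CUBIC))
im=r.capture("top");k=r.get_calibration("top")
for d in r.cut_out("punch","top"):
    e=np.array(d["extent"]);sat=np.median(cv2.cvtColor(im,cv2.COLOR_BGR2HSV)[d["mask"]][:,1])
    if sat<80:print("top",e,least_squares(lambda v:bb(punch(*v,.02,.065),k)-e,[.519,.2]).x)
```

```text
side [230.2 228.6 255.9 279.4] [0.51934513 0.20226843]
top [157.4 182.6 176.8 202.8] [0.51733411 0.20248665]
```

View pics/s8.png

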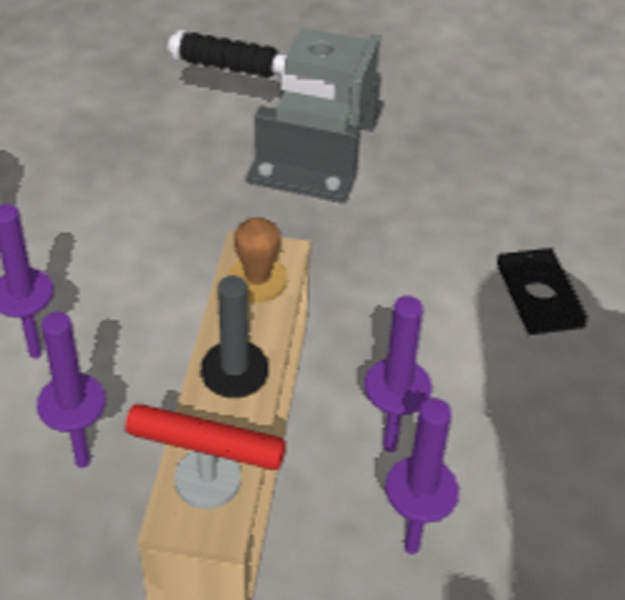

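The punch (235,330) hangs upright in the middle hole with its guard flat on the stand. The bore at (322,48) is no longer bright. I hand in.

```bash
python3 -c "
from plant import r
print(r.close_job(),r.get_state()['time_s'])"
```

```text
the job is handed in; nothing more can be done
the job is handed in; nothing more can be done
```

I drove the hinge pin out with the drift punch, hung the punch back in the stand's middle hole, let go and handed the job in. The last clock reading was 17.2 s of the 54 s allowed; no verdict is reported.

- **Pin:** it slid down under a steady push of about 8–10 N. The nose ended about 55 mm below the bore's mouth. That puts the pin at about 52 mm, inferred from the grasp height because I could not see the pin itself. The guard was just where the grasp predicted, so the punch had not slipped, and afterwards the bore no longer looked bright.
- **Punch:** the last picture shows it upright with its guard flat on the stand. The side camera puts it at (0.519, 0.202) and the top camera at (0.517, 0.202).
- **Robot:** it ended well clear of everything, and no unexpected force showed in the readings between moves.
- **Refused or disagreeing:** one move call was refused because "spin" was missing from its rows. Early estimates of the punch's y differed by up to 8 mm between cameras. I corrected the aim over the hinge from close-up side pictures before going in.

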